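Fetch the rear tape roll from a full hook

TASK

The cream tape roll hangs behind the amber one. Hang the amber roll on the spare hook of the blue stand and push it home with the sliding brake plate, until the plate is firmly but gently against its sprung stop; let the amber roll hang there. Then take the cream roll off its hook without forcing it and set it upright in the green cradle, disturbing nothing else.

Things in the scene. Friction and masses are not known exactly. Their poses are not given: they have to be found in the camera images.
- roll_amber_center (a point): Centre of the amber tape roll: a ring 60 mm across, 20 mm wide, with a 26 mm bore in a cardboard core; about 90 g. Its x axis is the roll's axis; the roll can turn about it. It hangs in front (nearer the hook's tip) of the cream roll on the grey stand, its centre 8 mm below the hook's axis.
- roll_cream_center (a point): Centre of the cream tape roll, same size and axes as the amber one; it hangs behind it on the same hook.
- main_stand_axis (a point): Point on the hook's axis of the grey stand, 120 mm above the worktop; the stand is fixed. The hook is a level straight rod 10 mm thick along the point's x axis (+x to the rear, z up). Its tip is a black ball 16 mm across at x = -75 mm; the post's front (flange) is at x = +51 mm; the post is 30 mm wide, ends 14 mm above the axis. Base plate 130 x 90 mm, 10 mm thick.
- spare_stand_axis (a point): The same point of the blue stand, whose hook is spare: same size and axes as the grey one. An orange brake plate, a disc 40 mm across, slides on its rod and is left anywhere 4 to 16 mm in front of its home; it resists sliding with about 3 N. Fully home means 7 N or more between roll and plate, held for a moment (0.1 s), never over 18 N.
- spare_stand_tip (a point): Centre of the black ball at the spare hook's tip. Behind the brake plate a collar carries a sprung rubber buffer, on which the plate is home. The collar is clamped at another depth each time, not reported: feel for it. With the plate just home, the centre of a roll touching it lies 53 to 91 mm behind this tip. Pushed further, the buffer yields with 4 N per mm.
- cradle_seat (a point): Where a roll's centre comes to rest in the green cradle, 54 mm above the worktop. The cradle is fixed; the roll stands in it with its axis along the point's x axis (level), on two rollers, between two cheeks 32 mm apart inside, 52 mm long in y and 42 mm high (flared lips to 51 mm); base plate 64 by 90 mm, 10 mm thick. z is up.
- stamp: Wooden stamp, 20 x 36 x 54 mm, standing on the worktop; bystander. Origin: centre of its underside.
- tally_counter: Round white tally counter, 45 mm across, 28 mm high; bystander. Origin: centre of its underside.
- cap_small: Small black can capacitor, 22 mm across, 42 mm high, standing; bystander. Origin: centre of its underside.
There are look-alikes about, which are no part of the job. There is more than one size of the part that bears roll_amber_center; the job needs the middle-sized. Leave any yellow look-alike of the part that bears roll_cream_center alone.

How it is judged (in metres and radians):
On the way, in this order (a step that is already met when the one before it is completed fails the run):
1. The amber roll is threaded on the spare hook and pressed home: 7 N or more between the roll and the brake plate on its stop (contact force between roll_amber and brake_plate_c0 above 7 N and x of roll_amber_center in the frame of spare_stand_axis between -0.035 and 0.035 m and y of roll_amber_center in the frame of spare_stand_axis between -0.01 and 0.01 m and z of roll_amber_center in the frame of spare_stand_axis between -0.014 and 0.006 m), for 0.1 s.
2. The cream roll is off the grey stand's hook, in front of its tip (x of roll_cream_center in the frame of main_stand_axis below -0.095 m).
At the end, for the whole second after the job is handed in: The amber roll hangs at rest on the spare hook: centre within 35 mm before or behind the reference point, within 10 mm of the axis sideways, 14 mm below to 6 mm above it. The cream roll rests in the cradle, centre within 8 mm of the seat, axis within 0.2 rad (x of roll_amber_center in the frame of spare_stand_axis between -0.035 and 0.035 m and y of roll_amber_center in the frame of spare_stand_axis between -0.01 and 0.01 m and z of roll_amber_center in the frame of spare_stand_axis between -0.014 and 0.006 m and linear speed of each of roll_amber, roll_cream below 0.02 m/s and distance between roll_cream_center and cradle_seat below 0.008 m and angle between the x axis of roll_cream_center and the x axis of cradle_seat, either way round below 0.2 rad); the robot touches nothing.
It fails at once if The amber roll is pressed on the brake plate with more than 18 N (contact force between roll_amber and brake_plate_c0 above 18 N).
It fails at once if A roll is forced against the grey stand with more than 20 N (contact force between any of roll_cream, roll_amber and main_stand above 20 N).
It fails at once if The stamp, the tally counter or the capacitor is moved by more than 15 mm (distance of any of stamp, tally_counter, cap_small from where it was at the start of the episode above 0.015 m).
It also fails if it takes over 72 s, if anything falls off the work surface, if the arm or the gripper's body presses on something with over 40 N, if the wrist force passes 120 N, or if a joint passes its speed limit or range.

ROBOT

A 6-joint arm with a two-finger parallel gripper is mounted at the origin on a cart in front of the work surface, level with it; the furniture and walls round the work are solid. World frame = base frame: x ahead of the robot, y to its left, z up, the work surface at z = 0. Lengths are in m, angles in degrees, forces in N, time in s.
With the tool pointing down it reaches from about 0.325 to 1 m from the base axis. Payload 5.1 kg.
Tool frame: the origin (TCP) lies midway between the tips of the shut fingers; the grasp point (between the pads) lies 19 mm behind it; z points along the fingers, y is the line along which they close (so a half turn about z gives the same grasp; the last joint's range is limited). The gripper opens to 85 mm and grips with 20 to 120 N. Pads are 22 mm wide; open, the fingers measure 114 mm over their backs; the gripper's body (76 mm by 85 mm) begins 54 mm behind the grasp point. The pads swing forward as they close: fully open they stand 13 mm farther back than shut.
Start: joints at [-68.446, 7.093, 94.555, -0, 78.352, -4.733], TCP at [0.288, -0.583, 0.231] pointing down, gripper open.
Joint ranges: [-149.61, 149.61], [-58.7, 133.49], [1.44, 155.28], [-77.14, 257.14], [18.33, 153.61], [-166.67, 166.67]. Speed limits (degrees/s): [147.25, 147.25, 180, 180, 180, 180].

INTERFACE

Orientations are given as a 3x3 rotation matrix whose columns are the frame's x, y, z axes.
In Python, from cell import env gives the robot as it stands.
- The arm moves only by the shell command python3 -m creep 'ROWS' [FORCE]. ROWS is a JSON object of lists of equal length, an entry for each row: "angular": the turn, a rotation vector about the tool's x, y, z in degrees, a list of three; "offset": the shift along the tool's x, y, z in cm, a list of three; "claw": the closure, from 0 (fully open) to 1 (shut). In form: {"angular": [[rx, ry, rz], ...], "offset": [[tx, ty, tz], ...], "claw": [claw, ...]}. A call has 1 to 5 rows; each row is the pose to reach, as a shift and turn from the pose commanded when the call began, along the tool's axes at that moment; what a row does not reach only later rows make up. A row lasts 1/12 s, in which the tool goes at most 41.7 mm and 7.16 degrees, less where a joint would pass 70% of its speed; a pose out of reach is approached as far as the arm can. A call with a gripper value outside its range is refused whole. The fingers move at their own pace and stop on an object; FORCE is the grip in N (left out, the last holds). Time passes only in rows, so rows that repeat a pose let the fingers close. It gives the time, the measured TCP pose, the force, the opening and the grip force at its end, in the units of the state.
- env.get_obs(): the state, without advancing time (a new reading comes with each control period).
- env.camera(name): name is "side" or "top" or "wrist"; returns (picture, depth): 384x512x3 uint8, blue, green, red; 384x512 float32, m along the optical axis (not along the pixel's ray), 0 where there is no reading.
- env.camera_params(name): a dict with "K" (3x3 intrinsics, pixels), "cam_to_world" (4x4, takes a point from camera to world coordinates); the wrist camera has in their place "T_tool_cam" (4x4, takes a point from camera to tool coordinates, whose origin is the TCP and whose axes are the flange's). Camera axes: x right, y up, looking along -z (the intrinsics and any distortion apply to the point x, -y, -z); pixel columns grow to the right and rows downward; lengths in m; the calibration is good to about 2 mm. A picture is of the moment at which its call begins: read the wrist's pose just before it. camera_params takes no time and is no camera call.
- env.job_done(): hands the job in; it is judged then, once.
The state is a dict: "time": time; "joints": joint angles; "joint_velocities": joint speeds; "joint_efforts": joint torques, N m; "position": TCP position; "tool_rot": TCP orientation; "wrist_force": force on the tool from outside, world axes, zero at the start; "moment": the same for the moment, N m; "opening": opening from 0.0 (shut) to 1.0 (fully open); "grip_force": force on a finger pad.
Only numpy, scipy, OpenCV 4.12 (cv2) and the standard library are available. Lean on these libraries where they do the work, as an engineer would, in place of code of your own. Each camera call takes 0.05 s, during which the arm holds its last target. There are 200 camera calls.

## Working session

There is one attempt and no reset: what is moved stays moved. The work goes in short steps, Python scripts to look and compute and a shell command to move; the robot and the scene stay as the last step left them, time stands still between calls to the robot, and variables do not carry over. Pictures are saved under pics/ and viewed, at most 10 in all, crops included, and the job is handed in when it is done.

```bash
mkdir -p pics; ls; python3 - <<'E'
from cell import env
import cv2,numpy as np
o=env.get_obs();print(o)
for n in("side","top"):
    p,d=env.camera(n);cv2.imwrite(f"pics/{n}0.png",p);np.save(f"{n}0.npy",d);cp=env.camera_params(n);print(n,cp)
print(env.camera_params("wrist"))
E
```

```text
pics
{'time': 0.0, 'joints': array([-6.84451827e+01,  7.13424279e+00,  9.46343073e+01, -1.35123451e-03,
        7.83493469e+01, -4.73312078e+00]), 'joint_velocities': array([-0.00310214,  0.01347097, -0.09666797,  0.00773055, -0.12803062,
        0.02208324]), 'joint_efforts': array([ 1.43898724e-03, -4.23612642e+01, -3.65449119e+01, -6.72116144e-06,
        7.04528560e-03, -6.80223621e-06]), 'position': array([ 0.28761507, -0.58223356,  0.23004223]), 'tool_rot': array([[ 8.96577623e-01,  4.42885946e-01, -7.77459695e-04],
       [ 4.42886604e-01, -8.96575611e-01,  1.90530300e-03],
       [ 1.46780521e-04, -2.05257852e-03, -9.99997883e-01]]), 'wrist_force': array([-0.08897878,  0.57062948, -1.31772395]), 'moment': array([-0.03746435,  0.01028385, -0.0052369 ]), 'grip_force': 0.0, 'opening': 1.0005403620259516}
side {'K': array([[386.60451004,   0.        , 261.08121318],
       [  0.        , 386.60451004, 190.88417076],
       [  0.        ,   0.        ,   1.        ]]), 'cam_to_world': array([[-0.82939787,  0.20038108, -0.52148499, -0.07057273],
       [-0.55849461, -0.2748035 ,  0
[... 392 characters left out ...]
      [-0.99981218, -0.01844046, -0.0059623 ,  0.05170699],
       [-0.00886128,  0.16136765,  0.98685458,  1.32371673],
       [ 0.        ,  0.        ,  0.        ,  1.        ]])}
{'K': array([[266.3566308 ,   0.        , 256.52085948],
       [  0.        , 266.3566308 , 190.082889  ],
       [  0.        ,   0.        ,   1.        ]]), 'T_tool_cam': array([[-6.22301848e-04,  9.52323555e-01,  3.05089266e-01,
         7.91072368e-02],
       [ 9.99999511e-01,  3.58225546e-04,  9.21549689e-04,
        -5.37454074e-05],
       [ 7.68322706e-04,  3.05089690e-01, -9.52323312e-01,
        -1.41414492e-01],
       [ 0.00000000e+00,  0.00000000e+00,  0.00000000e+00,
         1.00000000e+00]])}
```

View pics/top0.png

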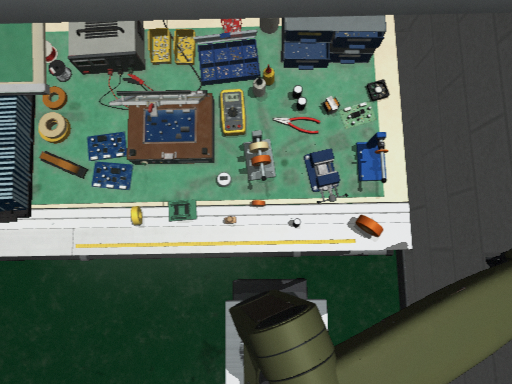

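View pics/side0.png

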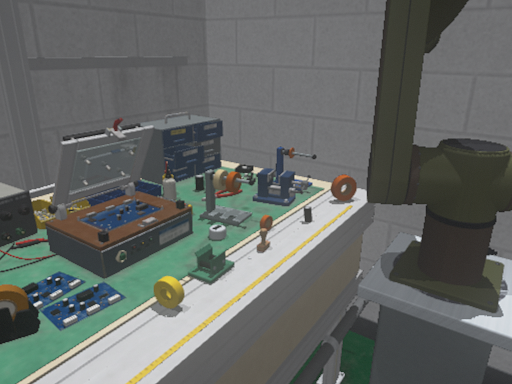

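The top view shows the grey stand with its two rolls at about (260,158), the blue stand at about (373,160), the cradle at (182,210), and the stamp, counter and capacitor near (230,219), (224,179) and (297,222). The side view agrees. Next I'll enlarge the stands and cradle.

```bash
cat > h.py <<'E'
import numpy as np,cv2
from cell import env
def cloud(n,d,T=None,K=None):
    if T is None:
        c=env.camera_params(n);K=c["K"];T=c["cam_to_world"]
    v,u=np.mgrid[0:d.shape[0],0:d.shape[1]]
    P=np.stack([(u-K[0,2])/K[0,0]*d,-(v-K[1,2])/K[1,1]*d,-d],-1)
    W=P@T[:3,:3].T+T[:3,3]
    W[d==0]=np.nan
    return W
def shot_wrist():
    o=env.get_obs();p,d=env.camera("wrist");c=env.camera_params("wrist")
    T=np.eye(4);T[:3,:3]=o["tool_rot"];T[:3,3]=o["position"];T=T@c["T_tool_cam"]
    return p,d,cloud("wrist",d,T,c["K"])
E
python3 - <<'E'
from h import *
p=cv2.imread("pics/top0.png");s=cv2.imread("pics/side0.png")
a=cv2.resize(p[120:215,235:335+60],None,fx=5,fy=5)[:, :800]
b=cv2.resize(s[135:285,175:375],None,fx=4,fy=4,interpolation=cv2.INTER_CUBIC)
cv2.imwrite("pics/a.png",a);cv2.imwrite("pics/b.png",b)
W=cloud("top",np.load("top0.npy"))
for n,(u,v) in dict(table=(150,215),amb=(261,153),cream=(258,142),amb2=(261,160),cradle=(182,202),stamp=(230,219),tally=(224,179),cap=(296,221),tip=(386,150),post=(380,140)).items(): print(n,W[v,u].round(4))
E
```

```text
table [ 0.4234  0.4002 -0.003 ]
amb [0.5924 0.0363 0.124 ]
cream [0.6222 0.0448 0.1406]
amb2 [0.5672 0.037  0.1399]
cradle [0.4575 0.2866 0.05  ]
stamp [0.4016 0.1363 0.0473]
tally [0.532  0.1558 0.0299]
cap [ 0.3922 -0.0699  0.0412]
tip [ 0.592  -0.3365  0.1335]
post [ 0.6267 -0.3248  0.1204]
```

View pics/a.png

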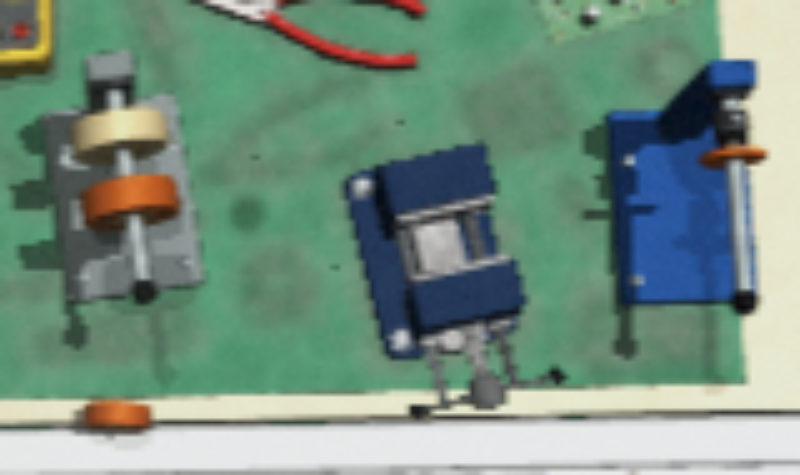

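View pics/b.png

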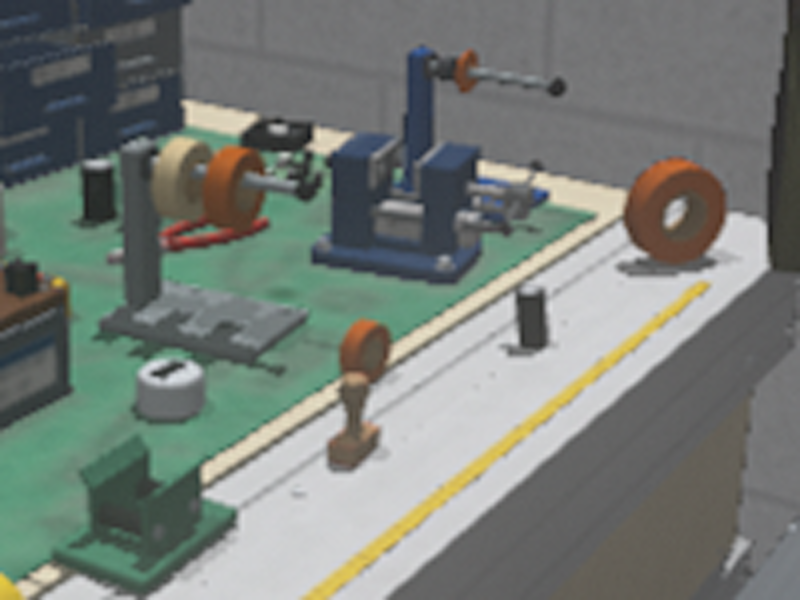

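The enlargements show the grey stand with the amber roll in front and a gap before the cream one. The blue stand has its plate near the collar and a free rod. The small and large orange rolls on the bench are decoys. I'll take measurements from both clouds.

```bash
cat >> h.py <<'E'
def pca(P):
    c=np.median(P,0);_,_,V=np.linalg.svd(P-P.mean(0),full_matrices=False);return c,V[0]
E
python3 - <<'E'
from h import *
for n in("top","side"):
    W=cloud(n,np.load(n+"0.npy"));im=cv2.imread(f"pics/{n}0.png");hsv=cv2.cvtColor(im,cv2.COLOR_BGR2HSV)
    X,Y,Z=W[...,0],W[...,1],W[...,2];H,S,V=cv2.split(hsv)
    def rep(name,m):
        P=W[m]
        if len(P)<5: print(n,name,len(P));return
        print(n,name,len(P),"min",np.percentile(P,3,0).round(4),"max",np.percentile(P,97,0).round(4),"med",np.median(P,0).round(4), "pc",pca(P)[1].round(3))
    g=(abs(Y-.035)<.07)&(X>.45)&(X<.72); b=(Y<-.27)&(Y>-.4)&(X>.45)&(X<.72)
    or_=(H<14)&(S>150)&(V>90)
    rep("amber",g&or_&(Z>.07)); rep("cream",g&(H>14)&(H<28)&(S>40)&(Z>.08)&(Z<.16))
    rep("rodG",g&(S<60)&(Z>.112)&(Z<.14)&(X<.6)); 
    rep("rodB",b&(S<80)&(Z>.105)&(Z<.14)); rep("plateB",b&or_&(Z>.09))
    rep("blackB",b&(V<50)&(Z>.10)); rep("blackG",g&(V<50)&(Z>.10))
    rep("postB",b&(H>100)&(H<125)&(S>120)&(Z>.11));rep("postG",g&(S<60)&(Z>.12)&(X>.63))
    gr=(abs(Y-.287)<.07)&(X>.35)&(X<.5)&(H>60)&(H<100)
    rep("cradTop",gr&(Z>.035)&(Z<.07)); rep("cradBase",gr&(Z>.004)&(Z<.02))
E
```

```text
top amber 111 min [0.5632 0.0128 0.1233] max [0.5829 0.0629 0.143 ] med [0.5729 0.0371 0.1375] pc [-0.12   0.993 -0.02 ]
top cream 160 min [0.5623 0.0178 0.0941] max [0.623  0.0693 0.1416] med [0.6079 0.0468 0.1306] pc [0.797 0.015 0.604]
top rodG 75 min [0.5132 0.0235 0.1189] max [0.5986 0.0423 0.128 ] med [0.5435 0.0341 0.1232] pc [-0.995 -0.097  0.018]
top rodB 179 min [ 0.5    -0.3396  0.1162] max [ 0.6315 -0.3176  0.132 ] med [ 0.579  -0.3262  0.1243] pc [-1.     0.003 -0.022]
top plateB 11 min [ 0.5905 -0.3377  0.1279] max [ 0.5925 -0.3121  0.1405] med [ 0.5914 -0.3241  0.135 ] pc [-0.031 -0.971  0.237]
top blackB 68 min [ 0.4999 -0.3313  0.1027] max [ 0.6439 -0.312   0.1321] med [ 0.6131 -0.321   0.1238] pc [-0.997 -0.053  0.051]
top blackG 32 min [0.5085 0.0253 0.1075] max [0.6442 0.0597 0.1943] med [0.5225 0.0349 0.1249] pc [ 0.116  0.017 -0.993]
top postB 66 min [ 0.6044 -0.3368  0.1138] max [ 0.6485 -0.3117  0.137 ] med [ 0.6393 -0.3212  0.1313] pc [-0.996 -0.035 -0.084]
top postG 73 min [0.6362 0.0352 0.1207] max [0.6607 0.0595 0.1363] med [0.6491 0.0473 0.1319] pc [ 0.91
[... 820 characters left out ...]
 0.5964 -0.3168  0.1249] med [ 0.4993 -0.3217  0.1199] pc [-0.998 -0.05   0.046]
side blackG 8 min [0.5093 0.0331 0.1173] max [0.643  0.0481 0.1297] med [0.5167 0.0366 0.1223] pc [-0.995 -0.083 -0.06 ]
side postB 5 min [ 0.6319 -0.3249  0.1354] max [ 0.6395 -0.3078  0.1376] med [ 0.6335 -0.3124  0.1362] pc [-0.209  0.977 -0.029]
side postG 69 min [0.6385 0.037  0.1206] max [0.6587 0.0643 0.1366] med [0.6463 0.0565 0.1301] pc [ 0.166  0.945 -0.282]
side cradTop 244 min [0.4111 0.2708 0.0355] max [0.4613 0.3207 0.0524] med [0.4534 0.2978 0.0445] pc [-0.994  0.1   -0.043]
side cradBase 552 min [0.4039 0.2507 0.0042] max [0.4885 0.3399 0.0181] med [0.4228 0.3163 0.0115] pc [-0.428 -0.903  0.019]
```

```bash
python3 -m creep '{"angular":[[0,0,3],[0,0,6],[0,0,9],[0,0,12],[0,0,15]],"offset":[[3.6,-1.6,-0.5],[7.2,-3.2,-1],[10.8,-4.8,-1.5],[14.4,-6.4,-2],[18,-8,-2.5]],"claw":[0,0,0,0,0]}'
```

```text
time: 0.52
position: [0.4144, -0.4297, 0.256]
tool_rot: [[0.981, 0.193, -0.0], [0.193, -0.981, 0.001], [-0.0, -0.001, -1.0]]
wrist_force: [0.8, -1.0, -0.1]
opening: 0.998
grip_force: 0.0
```

```bash
python3 -m creep '{"angular":[[0,0,3],[0,0,6],[0,0,9],[0,0,9],[0,0,9]],"offset":[[3,-2.4,-0.5],[6,-4.8,-1],[9,-7.2,-1.5],[9.8,-8.2,-1.5],[9.8,-8.2,-1.5]],"claw":[0,0,0,0,0]}'
python3 - <<'E'
from h import *
p,d,W=shot_wrist();cv2.imwrite("pics/wB.png",p);np.savez("wB.npz",W=W)
E
```

```text
time: 0.93
position: [0.4953, -0.3292, 0.2713]
tool_rot: [[0.999, 0.045, 0.0], [0.045, -0.999, 0.001], [0.0, -0.001, -1.0]]
wrist_force: [0.6, 0.9, 0.3]
opening: 1.003
grip_force: 0.0
```

View pics/wB.png

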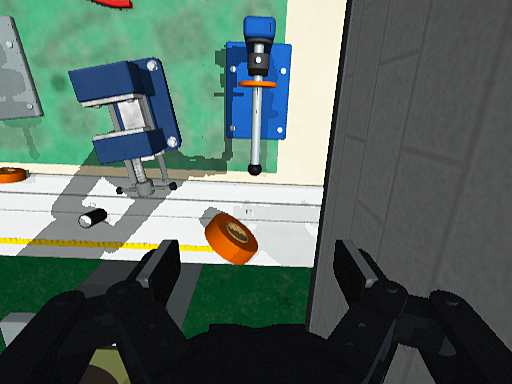

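The wrist view shows the blue stand: ball tip at (255,170), plate at (258,83), post top at (260,25). I'll fit the rod and locate the tip and plate.

```bash
python3 - <<'E'
from h import *
W=np.load("wB.npz")["W"];im=cv2.imread("pics/wB.png");H,S,V=cv2.split(cv2.cvtColor(im,cv2.COLOR_BGR2HSV))
rows=[]
for v in range(92,163,3):
    m=[u for u in range(235,280) if W[v,u,2]>.11 and V[v,u]>60]
    if m: P=W[v,m]; i=P[:,2].argmax(); rows.append([P[:,0].mean(),P[:,1].min()/2+P[:,1].max()/2,P[i,2],len(m)])
r=np.array(rows);print(r[::4].round(4));k=np.polyfit(r[:,0],r[:,1],1);print("yaw",np.degrees(np.arctan(k[0])),k)
print("top z med",np.median(r[:,2]))
u,v=np.meshgrid(range(512),range(384))
b=(abs(u-255)<15)&(abs(v-170)<10)&(W[...,2]>.10);P=W[b];Q=P[V[b]<60];print("ball",len(Q),np.percentile(Q,[2,98],axis=0).round(4))
# sphere fit
from scipy.optimize import least_squares
f=least_squares(lambda c:np.linalg.norm(Q-c,axis=1)-.008,Q.mean(0)-[0,0,.005],loss="soft_l1",f_scale=.001);print(f.x.round(4),f.cost)
b=(abs(u-258)<24)&(abs(v-83)<8)&(H<14)&(S>150);P=W[b];print("plate",np.percentile(P,[3,50,97],axis=0).round(4))
b=(abs(u-260)<22)&(v<45)&(H>100)&(H<125)&(W[...,2]>.125);P=W[b];print("post",np.percentile(P,[3,50,97],axis=0).round(4))
E
```

```text
[[ 0.5865 -0.3248  0.1249  9.    ]
 [ 0.5748 -0.3248  0.1245 10.    ]
 [ 0.5628 -0.3248  0.1238  9.    ]
 [ 0.5506 -0.3254  0.1254  9.    ]
 [ 0.5379 -0.3249  0.1249  9.    ]
 [ 0.525  -0.3254  0.1256  9.    ]]
yaw 0.7600505838340992 [ 0.01326616 -0.33235744]
top z med 0.12453079360315339
ball 121 [[ 0.5007 -0.3325  0.1198]
 [ 0.5109 -0.3184  0.1275]]
[ 0.5048 -0.3254  0.119 ] 1.2688935395060348e-05
plate [[ 0.5917 -0.3426  0.1231]
 [ 0.5927 -0.3186  0.1331]
 [ 0.5956 -0.3065  0.1385]]
post [[ 0.632  -0.3377  0.1279]
 [ 0.6415 -0.3243  0.1323]
 [ 0.6506 -0.3111  0.1341]]
```

```bash
python3 -m creep '{"angular":[[0,0,-1],[0,0,-2],[0,0,-3],[0,0,-4],[0,0,-4]],"offset":[[0,-4,0],[0,-8,0],[0,-12,0],[0,-16,0],[0,-20,0]],"claw":[0,0,0,0,0]}'
python3 -m creep '{"angular":[[0,0,0],[0,0,0],[0,0,0],[0,0,0],[0,0,0]],"offset":[[0,-4,0],[0,-8,0],[0,-12,0],[0,-15.5,0],[0,-15.5,0]],"claw":[0,0,0,0,0]}'
python3 - <<'E'
from h import *
p,d,W=shot_wrist();cv2.imwrite("pics/wG.png",p);np.savez("wG.npz",W=W)
E
```

```text
time: 1.4
position: [0.4847, -0.1319, 0.2706]
tool_rot: [[0.994, 0.108, -0.001], [0.108, -0.994, -0.0], [-0.001, 0.0, -1.0]]
wrist_force: [1.1, 0.7, 0.2]
opening: 0.998
grip_force: 0.0
time: 1.82
position: [0.4678, 0.0254, 0.2709]
tool_rot: [[0.993, 0.114, -0.001], [0.114, -0.993, 0.002], [-0.0, -0.002, -1.0]]
wrist_force: [-0.2, -0.5, 0.1]
opening: 1.006
grip_force: 0.0
```

View pics/wG.png

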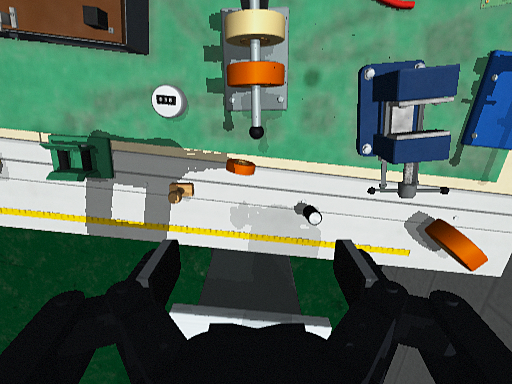

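The wrist view shows the amber roll at (256,73), the cream one at (254,25) and the ball tip at (256,131). The cradle is at (77,158), its cheeks front and rear, so its axis is close to world x.

```bash
python3 - <<'E'
from h import *
from scipy.optimize import least_squares
W=np.load("wG.npz")["W"];im=cv2.imread("pics/wG.png");H,S,V=cv2.split(cv2.cvtColor(im,cv2.COLOR_BGR2HSV))
u,v=np.meshgrid(range(512),range(384));Z=W[...,2]
r=[]
for vv in range(90,125,2):
    m=[k for k in range(235,280) if Z[vv,k]>.11 and V[vv,k]>60]
    if m:P=W[vv,m];r.append([P[:,0].mean(),(P[:,1].min()+P[:,1].max())/2,P[:,2].max()])
r=np.array(r);k=np.polyfit(r[:,0],r[:,1],1);print("rod yaw",np.degrees(np.arctan(k[0])),r[[0,-1]].round(4),np.median(r[:,2]))
Q=W[(abs(u-256)<12)&(abs(v-131)<9)&(V<60)&(Z>.105)]
f=least_squares(lambda c:np.linalg.norm(Q-c,axis=1)-.008,Q.mean(0)-[0,0,.005],loss="soft_l1",f_scale=.001);print("tip",f.x.round(4),len(Q))
tip=f.x
for n,m in(("amber",(abs(u-256)<35)&(abs(v-73)<20)&(H<14)&(S>130)&(Z>.09)),("cream",(abs(u-254)<35)&(v<48)&(v>5)&(H>14)&(H<30)&(S>40)&(Z>.09))):
    P=W[m];top=P[P[:,2]>.125]
    for nm,B in(("rim",top),):
        # cylinder fit radius .03 : axis yaw, offset y,z
        def res(p):
            a=np.array([np.cos(p[0]),np.sin(p[0]),0]);c=np.array([P[:,0].mean(),p[1],p[2]]);D=B-c;D=D-np.outer(D@a,a);return np.linalg.norm(D,axis=1)-.03
        g=least_squares(res,[.1,.04,.112],loss="soft_l1",f_scale=.001)
        a=np.array([np.cos(g.x[0]),np.sin(g.x[0]),0]);s=B@a
        good=abs(res(g.x))<.0025;s=s[good];lo,hi=np.percentile(s,[1,99]);mid=(lo+hi)/2
        c0=np.array([P[:,0].mean(),g.x[1],g.x[2]]);c=c0+a*(mid-c0@a)
        print(n,nm,len(B),good.sum(),"yaw",np.degrees(g.x[0]),"c",c.round(4),"w",hi-lo,"behind tip",(c-tip)@a)
gr=(u<125)&(u>30)&(v>125)&(v<190)&(H>55)&(H<100)
for n,m in(("lip",gr&(Z>.044)&(Z<.06)),("base",gr&(Z>.005)&(Z<.016)&(S>90))):
    P=W[m];rect=cv2.minAreaRect((P[:,:2]*1000).astype(np.float32));print(n,len(P),rect,np.percentile(P,[2,98],axis=0).round(4))
P=W[gr&(Z>.044)&(Z<.06)]
for lo,hi in((.39,.437),(.437,.49)):
    B=P[(P[:,0]>lo)&(P[:,0]<hi)];k=np.polyfit(B[:,1],B[:,0],1);print("cheek",len(B),"yaw",-np.degrees(np.arctan(k[0])),np.percentile(B,[3,50,97],axis=0).round(4))
E
```

```text
rod yaw 7.366804536661405 [[0.5602 0.0374 0.1237]
 [0.5268 0.0336 0.1246]] 0.12465397868404196
tip [0.5183 0.0327 0.1189] 150
amber rim 836 833 yaw 7.881174609785503 c [0.5743 0.0398 0.1105] w 0.019309866578597457 behind tip 0.05644846401488151
cream rim 1373 1257 yaw 8.16083281094696 c [0.6157 0.0453 0.1103] w 0.01944909430072217 behind tip 0.09822644721445731
lip 392 ((438.756103515625, 295.82672119140625), (52.45478057861328, 52.94723892211914), 2.9245996475219727) [[0.4128 0.2703 0.0442]
 [0.4651 0.3208 0.0508]]
base 1481 ((439.8368225097656, 295.36236572265625), (62.1536865234375, 90.20549011230469), 3.289057493209839) [[0.4126 0.2514 0.0063]
 [0.4709 0.3378 0.0114]]
cheek 215 yaw 3.176069509376599 [[0.4127 0.2697 0.0443]
 [0.4167 0.2942 0.0474]
 [0.4204 0.3184 0.0505]]
cheek 177 yaw 3.6405354372239978 [[0.4573 0.2721 0.0444]
 [0.4619 0.2966 0.0483]
 [0.4654 0.3209 0.0508]]
```

```bash
python3 -m creep '{"angular":[[0,0,-1.1],[0,0,-1.1],[0,0,-1.1],[0,0,-1.1],[0,0,-1.1]],"offset":[[3.6,-0.1,0],[7.2,-0.2,1],[10.7,-0.2,2],[10.7,-0.2,4],[10.7,-0.2,5]],"claw":[0,0,0,0,0]}' 40
python3 -m creep '{"angular":[[0,0,0]],"offset":[[0,0,0]],"claw":[0]}'
```

```text
time: 2.28
position: [0.5753, 0.0335, 0.2176]
tool_rot: [[0.992, 0.126, -0.005], [0.126, -0.992, -0.001], [-0.005, -0.0, -1.0]]
wrist_force: [-0.2, -0.3, -0.4]
opening: 1.002
grip_force: 0.0
time: 2.37
position: [0.5731, 0.0339, 0.2169]
tool_rot: [[0.992, 0.126, -0.008], [0.126, -0.992, -0.0], [-0.008, -0.001, -1.0]]
wrist_force: [-0.3, 0.2, -0.1]
opening: 1.001
grip_force: 0.0
```

```bash
python3 -m creep '{"angular":[[0,0,0],[0,0,0],[0,0,0],[0,0,0]],"offset":[[0.2,-0.6,2],[0.2,-0.6,4],[0.2,-0.6,4],[0.2,-0.6,4]],"claw":[0,0,0,0]}'
python3 -c "
from cell import env
o=env.get_obs();print(o['joints'].round(2),o['joint_velocities'].round(2),o['position'])"
```

```text
time: 2.7
position: [0.5752, 0.0411, 0.1812]
tool_rot: [[0.992, 0.128, -0.002], [0.128, -0.992, -0.0], [-0.002, 0.0, -1.0]]
wrist_force: [-0.2, 0.3, 0.1]
opening: 0.998
grip_force: 0.0
[-1.2300e+00  4.0000e-02  1.0687e+02 -2.0000e-02  7.3180e+01  8.1440e+01] [ 0.29 -1.12 -2.44  0.04 -0.19  0.12] [0.57517003 0.04113469 0.1812025 ]
```

```bash
python3 -m creep '{"angular":[[0,0,0],[0,0,0],[0,0,0],[0,0,0],[0,0,0]],"offset":[[-0.1,0.1,3],[-0.1,0.1,6],[-0.1,0.1,9],[-0.1,0.1,9.4],[-0.1,0.1,9.4]],"claw":[0,0,0,0,0]}'
python3 -m creep '{"angular":[[0,0,0]],"offset":[[0,0,0]],"claw":[0]}'
```

```text
time: 3.12
position: [0.5744, 0.0405, 0.0869]
tool_rot: [[0.992, 0.128, -0.002], [0.128, -0.992, -0.0], [-0.002, -0.0, -1.0]]
wrist_force: [-0.5, 0.1, 1.0]
opening: 0.998
grip_force: 0.0
time: 3.2
position: [0.5768, 0.0406, 0.0899]
tool_rot: [[0.992, 0.128, 0.003], [0.128, -0.992, -0.0], [0.003, 0.001, -1.0]]
wrist_force: [0.6, 0.2, 0.8]
opening: 1.0
grip_force: 0.0
```

```bash
for i in 1 2; do python3 -m creep '{"angular":[[0,0,0],[0,0,0],[0,0,0]],"offset":[[0,0,0],[0,0,0],[0,0,0]],"claw":[1,1,1]}' 30; done
```

```text
time: 3.45
position: [0.5773, 0.041, 0.0906]
tool_rot: [[0.992, 0.129, 0.005], [0.129, -0.992, 0.0], [0.005, 0.001, -1.0]]
wrist_force: [-1.7, 1.0, 5.5]
opening: 0.696
grip_force: 31.1
time: 3.7
position: [0.5774, 0.041, 0.0906]
tool_rot: [[0.992, 0.129, 0.005], [0.129, -0.992, -0.0], [0.005, 0.001, -1.0]]
wrist_force: [-1.1, 1.3, 5.6]
opening: 0.695
grip_force: 31.0
```

```bash
python3 -m creep '{"angular":[[0,0,0],[0,0,0],[0,0,0],[0,0,0]],"offset":[[0,0,-0.4],[0,0,-0.8],[0,0,-0.8],[0,0,-0.8]],"claw":[1,1,1,1]}' 40
python3 - <<'E'
from h import *
p,d,W=shot_wrist();cv2.imwrite("pics/w3.png",p);np.savez("w3.npz",W=W)
E
```

```text
time: 4.03
position: [0.5755, 0.041, 0.0958]
tool_rot: [[0.992, 0.129, 0.001], [0.129, -0.992, -0.0], [0.001, 0.0, -1.0]]
wrist_force: [-0.9, -0.2, -0.1]
opening: 0.69
grip_force: 43.0
```

View pics/w3.png

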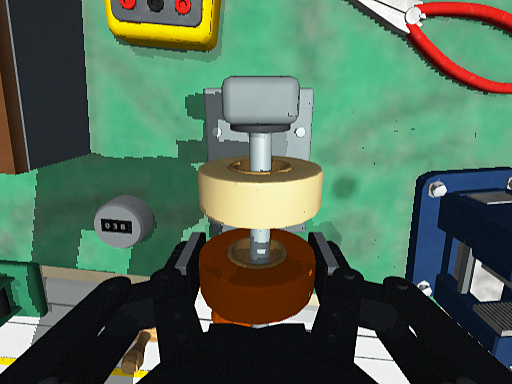

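The amber roll is gripped at (257,280), with the rod visible through its bore at (257,250). The cream roll is behind it at (260,190). I'll measure the roll's pose in the tool frame.

```bash
cat >> h.py <<'E'
from scipy.optimize import least_squares
def roll(B,yaw0=.13,zmin=.122):
    B=B[B[:,2]>zmin];c0=B.mean(0)
    def res(p):
        a=np.array([np.cos(p[0])*np.cos(p[3]),np.sin(p[0])*np.cos(p[3]),np.sin(p[3])]);c=np.array([c0[0],p[1],p[2]]);D=B-c;D=D-np.outer(D@a,a);return np.linalg.norm(D,axis=1)-.03
    g=least_squares(res,[yaw0,c0[1],c0[2]-.025,0],loss="soft_l1",f_scale=.0007);p=g.x
    a=np.array([np.cos(p[0])*np.cos(p[3]),np.sin(p[0])*np.cos(p[3]),np.sin(p[3])]);ok=abs(res(p))<.002
    s=B[ok]@a;lo,hi=np.percentile(s,[1,99]);c=np.array([c0[0],p[1],p[2]]);c=c+a*((lo+hi)/2-c@a)
    return c.round(4),"yaw,pitch",np.degrees(p[[0,3]]).round(2),"width",round(hi-lo,4),ok.sum()
E
python3 - <<'E'
from h import *
W=np.load("w3.npz")["W"];im=cv2.imread("pics/w3.png");H,S,V=cv2.split(cv2.cvtColor(im,cv2.COLOR_BGR2HSV))
u,v=np.meshgrid(range(512),range(384));Z=W[...,2]
print(roll(W[(abs(u-257)<65)&(v>225)&(v<325)&(H<16)&(S>130)&(Z>.1)]))
print(roll(W[(abs(u-260)<65)&(v>150)&(v<235)&(H>14)&(H<32)&(S>30)&(Z>.1)]))
for vv in (140,148,240,245,250):
    P=W[vv,246:274];P=P[P[:,2]>.11] if vv<200 else P;print(vv,len(P),P[:,2].max().round(4),P[:,:2].mean(0).round(4))
o=env.get_obs();print(o['position'],o['wrist_force'])
E
```

```text
(array([0.5692, 0.0406, 0.1151]), 'yaw,pitch', array([  7.45, -13.83]), 'width', np.float64(0.0219), np.int64(4330))
(array([0.6149, 0.0451, 0.1103]), 'yaw,pitch', array([ 7.44, -4.59]), 'width', np.float64(0.0197), np.int64(5582))
140 23 0.1239 [0.6398 0.0483]
148 23 0.1242 [0.6364 0.0478]
240 28 0.1247 [0.59   0.0418]
245 28 0.1245 [0.5871 0.0415]
250 28 0.1244 [0.5844 0.0411]
[0.57525785 0.04096808 0.0953128 ] [-0.01346599  0.64199394 -2.09222617]
```

```bash
cat >> h.py <<'E'
def rollsdf(B,c0,yaw0=.13):
    def res(p):
        a=np.array([np.cos(p[3])*np.cos(p[4]),np.sin(p[3])*np.cos(p[4]),np.sin(p[4])]);D=B-p[:3];s=D@a
        r=np.linalg.norm(D-np.outer(s,a),axis=1);q=np.stack([r-.03,abs(s)-.01],1)
        return np.linalg.norm(np.maximum(q,0),axis=1)+np.minimum(q.max(1),0)
    g=least_squares(res,[*c0,yaw0,0],loss="soft_l1",f_scale=.0007,x_scale=[.01,.01,.01,.2,.2]);return g.x[:3].round(4),np.degrees(g.x[3:]).round(2),"mad",np.median(abs(g.fun)).round(5),len(B)
E
python3 - <<'E'
from h import *
W=np.load("w3.npz")["W"];im=cv2.imread("pics/w3.png");H,S,V=cv2.split(cv2.cvtColor(im,cv2.COLOR_BGR2HSV))
u,v=np.meshgrid(range(512),range(384));Z=W[...,2]
for cc,m in(([.573,.041,.115],(abs(u-257)<62)&(v>225)&(v<325)&(H<16)&(S>130)&(Z>.105)),([.615,.045,.112],(abs(u-260)<65)&(v>150)&(v<235)&(H>14)&(H<32)&(S>30)&(Z>.1))):
    B=W[m]
    print(rollsdf(B,cc))
    for lo in range(225 if cc[0]<.6 else 150,330 if cc[0]<.6 else 236,10):
        k=m&(v>=lo)&(v<lo+10)&(abs(u-257)<6)
        if k.any(): print(lo,np.median(W[k],0).round(4))
E
```

```text
(array([0.5729, 0.0412, 0.1153]), array([ 7.23, -0.35]), 'mad', np.float64(0.00027), 7161)
255 [0.5832 0.0432 0.1289]
265 [0.583  0.0422 0.1343]
275 [0.5831 0.0422 0.1401]
285 [0.5819 0.0421 0.1449]
295 [0.5772 0.0415 0.1455]
305 [0.5721 0.0409 0.1456]
315 [0.5673 0.0402 0.1455]
(array([0.6162, 0.0452, 0.1105]), array([ 7.39, -0.44]), 'mad', np.float64(0.00026), 7345)
170 [0.6261 0.0478 0.1301]
180 [0.6252 0.0477 0.14  ]
190 [0.6213 0.0472 0.1405]
200 [0.6172 0.0467 0.1405]
210 [0.6132 0.0462 0.1406]
220 [0.609  0.0456 0.1406]
```

```bash
python3 -m creep '{"angular":[[0,0,0],[0,0,0],[0,0,0],[0,0,0],[0,0,0]],"offset":[[0,0.15,-0.45],[-1,0.15,-0.45],[-3,0.15,-0.45],[-5,0.15,-0.45],[-7,0.15,-0.45]],"claw":[1,1,1,1,1]}'
python3 -m creep '{"angular":[[0,0,0],[0,0,0]],"offset":[[-2,0,0],[-4,0,0]],"claw":[1,1]}'
```

```text
time: 4.5
position: [0.5046, 0.0303, 0.0995]
tool_rot: [[0.992, 0.129, -0.001], [0.129, -0.992, -0.0], [-0.001, -0.0, -1.0]]
wrist_force: [0.3, -0.5, -0.3]
opening: 0.688
grip_force: 43.1
time: 4.67
position: [0.4647, 0.0252, 0.0995]
tool_rot: [[0.992, 0.129, -0.001], [0.129, -0.992, -0.0], [-0.001, -0.0, -1.0]]
wrist_force: [0.0, 0.5, -0.4]
opening: 0.684
grip_force: 43.1
```

```bash
python3 -m creep '{"angular":[[0,0,1.3],[0,0,2.6],[0,0,3.9],[0,0,5.2],[0,0,6.6]],"offset":[[-0.4,2.5,-3],[-0.8,5,-6],[-1.3,9,-7],[-1.8,13,-7],[-2.3,17,-7]],"claw":[1,1,1,1,1]}'
```

```text
time: 5.08
position: [0.4654, -0.1479, 0.1717]
tool_rot: [[1.0, 0.013, 0.003], [0.013, -1.0, -0.001], [0.003, 0.002, -1.0]]
wrist_force: [1.1, -0.3, -1.1]
opening: 0.688
grip_force: 43.6
```

```bash
python3 -m creep '{"angular":[[0,0,0],[0,0,0],[0,0,0],[0,0,0],[0,0,0]],"offset":[[-0.1,4,0],[-0.2,8,0],[-0.3,12,0],[-0.4,15.5,0],[-0.5,17,0]],"claw":[1,1,1,1,1]}'
python3 -m creep '{"angular":[[0,0,0],[0,0,0],[0,0,0]],"offset":[[0,0,2],[0,0,4],[0,0,4]],"claw":[1,1,1]}'
python3 - <<'E'
from h import *
print(env.get_obs()["position"])
p,d,W=shot_wrist();cv2.imwrite("pics/w4.png",p);np.savez("w4.npz",W=W)
H,S,V=cv2.split(cv2.cvtColor(p,cv2.COLOR_BGR2HSV));u,v=np.meshgrid(range(512),range(384));Z=W[...,2];o=env.get_obs();t=o["position"]
B=W[(H<16)&(S>130)&(np.linalg.norm(W-(t+[0,0,.02]),axis=-1)<.045)&(abs(W[...,1]-t[1])<.027)]
print(roll.__name__,rollsdf(B,t+[-.002,0,.02],.015))
P=W[(W[...,0]>.51)&(W[...,0]<.58)&(abs(W[...,1]+.325)<.02)&(Z>.11)&(Z<.135)]
k=np.polyfit(P[:,0],P[:,1],1);print("rod y at .505,.58",np.polyval(k,[.505,.58]),np.percentile(P[:,2],97),len(P))
E
```

```text
time: 5.5
position: [0.4617, -0.3199, 0.1699]
tool_rot: [[1.0, 0.01, -0.0], [0.01, -1.0, -0.001], [-0.0, 0.001, -1.0]]
wrist_force: [0.7, 0.1, -0.7]
opening: 0.688
grip_force: 43.6
time: 5.75
position: [0.4599, -0.3142, 0.1251]
tool_rot: [[1.0, 0.013, -0.007], [0.013, -1.0, 0.006], [-0.007, -0.006, -1.0]]
wrist_force: [-0.4, 1.1, -2.3]
opening: 0.689
grip_force: 43.6
[ 0.45992848 -0.31421394  0.12514525]
roll (array([ 0.4575, -0.3137,  0.1448]), array([ 0.61, -0.71]), 'mad', np.float64(0.00026), 7685)
rod y at .505,.58 [-0.32528723 -0.32454666] 0.12474758379614408 2899
```

```bash
python3 -m creep '{"angular":[[0,0,0],[0,0,0],[0,0,0]],"offset":[[0,0,1],[0,0,2],[0,0,2]],"claw":[1,1,1]}'
python3 -m creep '{"angular":[[0,0,0],[0,0,0]],"offset":[[0,0,0],[0,0,0]],"claw":[1,1]}'
```

```text
time: 6.05
position: [0.4622, -0.3152, 0.1082]
tool_rot: [[1.0, 0.014, -0.002], [0.014, -1.0, 0.002], [-0.002, -0.002, -1.0]]
wrist_force: [-0.9, 0.6, -1.6]
opening: 0.689
grip_force: 43.6
time: 6.22
position: [0.4632, -0.3162, 0.1103]
tool_rot: [[1.0, 0.014, 0.001], [0.014, -1.0, -0.0], [0.001, 0.0, -1.0]]
wrist_force: [0.3, -0.4, -1.2]
opening: 0.691
grip_force: 43.6
```

```bash
python3 -m creep '{"angular":[[0,0,0],[0,0,0],[0,0,0],[0,0,0]],"offset":[[0,0.5,0.5],[0,1,1],[0,1,1],[0,1,1]],"claw":[1,1,1,1]}'
python3 -m creep '{"angular":[[0,0,0]],"offset":[[0,0,0]],"claw":[1]}'
python3 - <<'E'
from h import *
p,d,W=shot_wrist()
H,S,V=cv2.split(cv2.cvtColor(p,cv2.COLOR_BGR2HSV));Z=W[...,2];o=env.get_obs();t=o["position"]
B=W[(H<16)&(S>130)&(np.linalg.norm(W-(t+[0,0,.02]),axis=-1)<.045)&(abs(W[...,1]-t[1])<.027)]
print(t,rollsdf(B,t+[-.002,0,.02],.015))
P=W[(W[...,0]>.51)&(W[...,0]<.58)&(abs(W[...,1]+.325)<.02)&(Z>.11)&(Z<.135)]
k=np.polyfit(P[:,0],P[:,1],1);print("rod y at .46 .505,.58",np.polyval(k,[.46,.505,.58]),np.percentile(P[:,2],97),len(P))
B=W[(H<16)&(S>130)&(abs(W[...,0]-.595)<.02)&(abs(W[...,1]+.325)<.03)&(Z>.1)];print("plate",np.percentile(B,[5,50,95],axis=0).round(4))
E
```

```text
time: 6.55
position: [0.4627, -0.3265, 0.0993]
tool_rot: [[1.0, 0.013, -0.001], [0.013, -1.0, 0.001], [-0.001, -0.001, -1.0]]
wrist_force: [-0.3, 1.1, -1.8]
opening: 0.687
grip_force: 43.6
time: 6.63
position: [0.4629, -0.3264, 0.0997]
tool_rot: [[1.0, 0.013, -0.0], [0.013, -1.0, 0.0], [-0.0, -0.0, -1.0]]
wrist_force: [0.4, -0.8, -1.0]
opening: 0.691
grip_force: 43.6
[ 0.46299393 -0.32636919  0.09980717] (array([ 0.4604, -0.3258,  0.1193]), array([ 0.62, -0.35]), 'mad', np.float64(0.00026), 7750)
rod y at .46 .505,.58 [-0.32590449 -0.32551322 -0.3248611 ] 0.12488154444450127 4164Traceback (most recent call last):
  File "<stdin>", line 8, in <module>
    return _quantile_unchecked(
        a, q, axis, out, overwrite_input, method, keepdims, weights)
    return _ureduce(a,
                    func=_quantile_ureduce_func,
    ...<5 lines>...
                    overwrite_input=overwrite_input,
                    method=method)
    r = func(a, **kwargs)
    result = _quantile(arr,
                       quantiles=q,
    ...<2 lines>...
                       out=out,
                       weights=wgt)
    slices_having_nans = np.isnan(arr[-1, ...])
                                  ~~~^^^^^^^^^
IndexError: index -1 is out of bounds for axis 0 with size 0
```

```bash
python3 -m creep '{"angular":[[0,0,0],[0,0,0],[0,0,0],[0,0,0],[0,0,0]],"offset":[[3,0,0],[6,0,0],[8.5,0,0],[10,0,0],[10.7,0,0]],"claw":[1,1,1,1,1]}'
python3 -m creep '{"angular":[[0,0,0],[0,0,0]],"offset":[[0,0,0],[0,0,0]],"claw":[1,1]}' 60
```

```text
time: 7.1
position: [0.5721, -0.3247, 0.1002]
tool_rot: [[1.0, 0.015, 0.001], [0.015, -1.0, -0.0], [0.001, 0.001, -1.0]]
wrist_force: [-0.2, 0.1, -1.4]
opening: 0.688
grip_force: 43.6
time: 7.27
position: [0.5695, -0.3246, 0.0996]
tool_rot: [[1.0, 0.014, -0.001], [0.014, -1.0, 0.0], [-0.001, -0.0, -1.0]]
wrist_force: [0.2, 0.1, -1.2]
opening: 0.683
grip_force: 64.1
```

```bash
python3 -m creep '{"angular":[[0,0,0],[0,0,0],[0,0,0]],"offset":[[0.5,0,0],[1,0,0],[1,0,0]],"claw":[1,1,1]}'
for i in 1 2 3; do python3 -m creep '{"angular":[[0,0,0],[0,0,0]],"offset":[[0.1,0,0],[0.2,0,0]],"claw":[1,1]}' | egrep 'pos|force:|time'; done
```

```text
time: 7.52
position: [0.5802, -0.3248, 0.1]
tool_rot: [[1.0, 0.013, 0.001], [0.013, -1.0, -0.0], [0.001, 0.0, -1.0]]
wrist_force: [-0.6, 0.7, -0.7]
opening: 0.682
grip_force: 64.1
time: 7.68
position: [0.5818, -0.3247, 0.0999]
wrist_force: [0.8, 0.1, -0.8]
grip_force: 64.1
time: 7.85
position: [0.5839, -0.3246, 0.0998]
wrist_force: [0.3, 0.4, -1.0]
grip_force: 64.1
time: 8.02
position: [0.5854, -0.3246, 0.0998]
wrist_force: [-2.9, 0.1, 0.4]
grip_force: 64.2
```

```bash
python3 -m creep '{"angular":[[0,0,0],[0,0,0],[0,0,0]],"offset":[[0.1,0,0],[0.2,0,0],[0.2,0,0]],"claw":[1,1,1]}'| egrep 'pos|force:|time';python3 -m creep '{"angular":[[0,0,0],[0,0,0],[0,0,0]],"offset":[[0.1,0,0],[0.2,0,0],[0.2,0,0]],"claw":[1,1,1]}'| egrep 'pos|force:|time'
```

```text
time: 8.27
position: [0.5879, -0.3246, 0.0998]
wrist_force: [-2.0, -0.9, -0.6]
grip_force: 64.2
time: 8.52
position: [0.5901, -0.3246, 0.0998]
wrist_force: [-3.0, -1.1, 1.0]
grip_force: 64.2
```

```bash
python3 -m creep '{"angular":[[0,0,0],[0,0,0],[0,0,0]],"offset":[[0.1,0,0],[0.2,0,0],[0.2,0,0]],"claw":[1,1,1]}'| egrep 'pos|force:|time'
```

```text
time: 8.77
position: [0.5916, -0.3246, 0.0998]
wrist_force: [-5.6, -0.7, 1.5]
grip_force: 64.3
```

```bash
python3 -m creep '{"angular":[[0,0,0],[0,0,0],[0,0,0]],"offset":[[0.05,0,0],[0.1,0,0],[0.1,0,0]],"claw":[1,1,1]}'| egrep 'pos|force:|time'
```

```text
time: 9.02
position: [0.5921, -0.3246, 0.0998]
wrist_force: [-7.2, -0.5, 1.8]
grip_force: 64.3
```

```bash
python3 -m creep '{"angular":[[0,0,0],[0,0,0],[0,0,0]],"offset":[[0.05,0,0],[0.1,0,0],[0.1,0,0]],"claw":[1,1,1]}'| egrep 'pos|force:|time'
```

```text
time: 9.27
position: [0.5926, -0.3245, 0.0997]
wrist_force: [-9.4, -0.6, 2.2]
grip_force: 64.4
```

```bash
python3 -m creep '{"angular":[[0,0,0],[0,0,0],[0,0,0]],"offset":[[0.05,0,0],[0.1,0,0],[0.1,0,0]],"claw":[1,1,1]}'| egrep 'pos|force:|time'
```

```text
time: 9.52
position: [0.5931, -0.3245, 0.0997]
wrist_force: [-10.6, 0.7, 3.1]
grip_force: 64.5
```

```bash
python3 -m creep '{"angular":[[0,0,0],[0,0,0],[0,0,0],[0,0,0],[0,0,0]],"offset":[[0.06,0,0],[0.06,0,0],[0.06,0,0],[0.06,0,0],[0.06,0,0]],"claw":[1,1,1,1,1]}'| egrep 'pos|force:|time'
```

```text
time: 9.93
position: [0.5933, -0.3245, 0.0997]
wrist_force: [-11.3, -0.2, 4.5]
grip_force: 64.5
```

```bash
python3 -m creep '{"angular":[[0,0,0],[0,0,0],[0,0,0],[0,0,0],[0,0,0]],"offset":[[-0.4,0,0],[-0.7,0,0.3],[-0.7,0,0.7],[-0.7,0,0.7],[-0.7,0,0.7]],"claw":[1,1,1,1,1]}' 30
python3 -m creep '{"angular":[[0,0,0],[0,0,0],[0,0,0],[0,0,0],[0,0,0]],"offset":[[0,0,0],[0,0,0],[0,0,0],[0,0,0],[0,0,0]],"claw":[0.15,0.15,0,0,0]}'
```

```text
time: 10.35
position: [0.5888, -0.3242, 0.0922]
tool_rot: [[1.0, 0.014, 0.0], [0.014, -1.0, 0.001], [0.0, -0.001, -1.0]]
wrist_force: [-0.2, -0.1, -0.8]
opening: 0.676
grip_force: 64.1
time: 10.77
position: [0.5888, -0.3246, 0.0931]
tool_rot: [[1.0, 0.014, 0.001], [0.014, -1.0, -0.0], [0.001, 0.0, -1.0]]
wrist_force: [-0.8, -0.3, 0.0]
opening: 1.001
grip_force: 0.0
```

Released. I'll raise the arm and check.

```bash
python3 -m creep '{"angular":[[0,0,0],[0,0,0],[0,0,0],[0,0,0],[0,0,0]],"offset":[[0,0,-2],[0,0,-5],[0,0,-8.5],[-3,0,-11],[-6,0,-13]],"claw":[0,0,0,0,0]}'
python3 - <<'E'
from h import *
p,d,W=shot_wrist();cv2.imwrite("pics/w5.png",p)
H,S,V=cv2.split(cv2.cvtColor(p,cv2.COLOR_BGR2HSV))
m=(H<16)&(S>130)&(abs(W[...,0]-.583)<.014)&(abs(W[...,1]+.325)<.04)&(W[...,2]>.1)
B=W[m];print(rollsdf(B,[.583,-.325,.112],.013))
E
```

```text
time: 11.18
position: [0.5295, -0.3258, 0.2262]
tool_rot: [[1.0, 0.015, 0.003], [0.015, -1.0, -0.002], [0.003, 0.002, -1.0]]
wrist_force: [-0.1, 0.6, 0.4]
opening: 0.997
grip_force: 0.0
(array([ 0.5862, -0.3248,  0.1105]), array([0.73, 0.38]), 'mad', np.float64(0.00032), 1428)
```

View pics/w5.png

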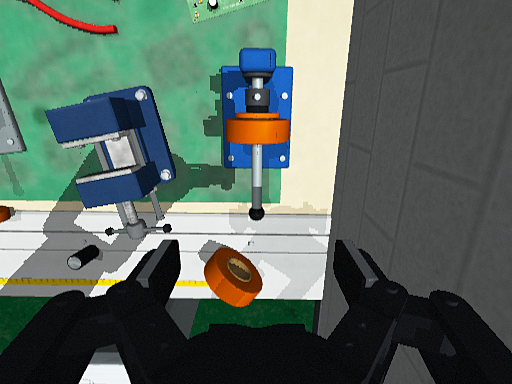

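The amber roll hangs at (257,127) on the blue hook, level and straight; its measured position relative to the reference point is about +6 mm in x. Next is the cream roll.

```bash
python3 -m creep '{"angular":[[0,0,-1.3],[0,0,-2.6],[0,0,-3.9],[0,0,-5.2],[0,0,-6.5]],"offset":[[0.9,-3.9,0],[1.8,-7.8,0],[2.7,-11.7,0],[3.6,-15.6,0],[4.5,-19.5,0]],"claw":[0,0,0,0,0]}' |egrep 'time|pos|rot'
python3 -m creep '{"angular":[[0,0,0],[0,0,0],[0,0,0],[0,0,0],[0,0,0]],"offset":[[0.4,-3.9,0],[0.9,-7.8,0],[1.4,-11.7,0],[2,-15,0],[2.5,-16.5,0]],"claw":[0,0,0,0,0]}' |egrep 'time|pos|rot'
python3 -m creep '{"angular":[[0,0,0],[0,0,0]],"offset":[[0,0,0],[0,0,0]],"claw":[0,0]}' |egrep 'time|pos|rot'
```

```text
time: 11.65
position: [0.5709, -0.1282, 0.2232]
tool_rot: [[0.992, 0.127, 0.001], [0.127, -0.992, -0.0], [0.001, 0.0, -1.0]]
time: 12.07
position: [0.5743, 0.0408, 0.2231]
tool_rot: [[0.992, 0.13, 0.0], [0.13, -0.992, 0.001], [0.001, -0.001, -1.0]]
time: 12.23
position: [0.5747, 0.0377, 0.2229]
tool_rot: [[0.992, 0.129, 0.0], [0.129, -0.992, -0.0], [0.0, 0.0, -1.0]]
```

```bash
python3 -m creep '{"angular":[[0,0,0],[0,0,0],[0,0,0],[0,0,0],[0,0,0]],"offset":[[2.2,-0.2,0],[4.2,-0.2,0.5],[4.2,-0.2,2],[4.2,-0.2,3],[4.2,-0.2,3]],"claw":[0,0,0,0,0]}' |egrep 'time|pos|rot'
python3 -m creep '{"angular":[[0,0,0],[0,0,0]],"offset":[[0,0,0],[0,0,0]],"claw":[0,0]}' |egrep 'time|pos|rot'
python3 - <<'E'
from h import *
p,d,W=shot_wrist();o=env.get_obs()
H,S,V=cv2.split(cv2.cvtColor(p,cv2.COLOR_BGR2HSV))
m=(H>14)&(H<32)&(S>30)&(abs(W[...,0]-.616)<.025)&(abs(W[...,1]-.045)<.04)&(W[...,2]>.1)
print(o["position"],rollsdf(W[m],[.616,.045,.111]))
E
```

```text
time: 12.65
position: [0.6144, 0.043, 0.1893]
tool_rot: [[0.992, 0.125, -0.006], [0.125, -0.992, -0.0], [-0.006, -0.001, -1.0]]
time: 12.82
position: [0.616, 0.0437, 0.1932]
tool_rot: [[0.992, 0.126, 0.0], [0.126, -0.992, -0.0], [0.0, 0.0, -1.0]]
[0.61628143 0.043855   0.19370272] (array([0.6161, 0.0454, 0.1107]), array([7.46, 0.01]), 'mad', np.float64(0.00031), 2304)
```

```bash
python3 -m creep '{"angular":[[0,0,0],[0,0,0],[0,0,0],[0,0,0],[0,0,0]],"offset":[[0,-0.15,3],[0,-0.15,6],[0,-0.15,9],[0,-0.15,10.3],[0,-0.15,10.3]],"claw":[0,0,0,0,0]}' |egrep 'time|pos|rot'
python3 -m creep '{"angular":[[0,0,0],[0,0,0]],"offset":[[0,0,0],[0,0,0]],"claw":[0,0]}' |egrep 'time|pos|rot'
```

```text
time: 13.28
position: [0.6133, 0.0458, 0.0862]
tool_rot: [[0.992, 0.127, -0.007], [0.127, -0.992, 0.0], [-0.007, -0.001, -1.0]]
time: 13.45
position: [0.6176, 0.0458, 0.0924]
tool_rot: [[0.992, 0.127, 0.004], [0.127, -0.992, -0.0], [0.004, 0.001, -1.0]]
```

```bash
python3 -m creep '{"angular":[[0,0,0],[0,0,0],[0,0,0],[0,0,0],[0,0,0]],"offset":[[0,0,0],[0,0,0],[0,0,0],[0,0,0],[0,0,0]],"claw":[1,1,1,1,1]}' 25
python3 -m creep '{"angular":[[0,0,0],[0,0,0],[0,0,0],[0,0,0],[0,0,0]],"offset":[[0,0,-0.4],[0,0,-0.8],[0,0,-0.8],[0,0,-0.8],[0,0,-0.8]],"claw":[1,1,1,1,1]}' 40
python3 - <<'E'
from h import *
p,d,W=shot_wrist();o=env.get_obs()
H,S,V=cv2.split(cv2.cvtColor(p,cv2.COLOR_BGR2HSV))
t=o["position"]
m=(H>14)&(H<32)&(S>30)&(abs(W[...,0]-.616)<.025)&(abs(W[...,1]-.045)<.027)&(W[...,2]>.1)
print(t,rollsdf(W[m],[.616,.045,.115]))
E
```

```text
time: 13.87
position: [0.6175, 0.0461, 0.0924]
tool_rot: [[0.992, 0.127, 0.004], [0.127, -0.992, 0.0], [0.004, 0.0, -1.0]]
wrist_force: [-0.5, 0.9, 6.9]
opening: 0.694
grip_force: 25.9
time: 14.28
position: [0.6157, 0.0458, 0.0974]
tool_rot: [[0.992, 0.127, -0.001], [0.127, -0.992, -0.0], [-0.001, -0.0, -1.0]]
wrist_force: [0.0, 0.2, -0.4]
opening: 0.685
grip_force: 42.9
[0.6156046  0.04583635 0.09729518] (array([0.6144, 0.0462, 0.1151]), array([ 7.33, -0.77]), 'mad', np.float64(0.0003), 7892)
```

```bash
python3 -m creep '{"angular":[[0,0,0],[0,0,0],[0,0,0],[0,0,0],[0,0,0]],"offset":[[0,0.1,-0.45],[-1,0.1,-0.45],[-3,0.1,-0.45],[-5,0.1,-0.45],[-7,0.1,-0.45]],"claw":[1,1,1,1,1]}'
python3 -m creep '{"angular":[[0,0,0],[0,0,0],[0,0,0],[0,0,0],[0,0,0]],"offset":[[-2,0,0],[-4,0,0],[-6,0,0],[-7,0,0],[-7.5,0,0]],"claw":[1,1,1,1,1]}'
```

```text
time: 14.75
position: [0.5453, 0.0358, 0.1022]
tool_rot: [[0.992, 0.127, -0.001], [0.127, -0.992, -0.0], [-0.001, -0.0, -1.0]]
wrist_force: [0.3, 0.4, -0.2]
opening: 0.685
grip_force: 43.0
time: 15.17
position: [0.4707, 0.0264, 0.1021]
tool_rot: [[0.992, 0.127, -0.0], [0.127, -0.992, 0.0], [-0.0, -0.0, -1.0]]
wrist_force: [-0.2, 0.0, -0.2]
opening: 0.687
grip_force: 43.0
```

```bash
python3 -m creep '{"angular":[[0,0,0.8],[0,0,1.6],[0,0,2.4],[0,0,3.2],[0,0,4]],"offset":[[0.1,-2.5,-3],[0.2,-5.5,-5],[0.2,-9.5,-5],[0.2,-13.5,-5],[0.3,-17.5,-5]],"claw":[1,1,1,1,1]}' |egrep 'time|pos|rot|force'
python3 -m creep '{"angular":[[0,0,0],[0,0,0]],"offset":[[0,0,0],[0,0,0]],"claw":[1,1]}' |egrep 'time|pos|rot|force'
```

```text
time: 15.58
position: [0.4536, 0.2023, 0.1537]
tool_rot: [[0.998, 0.056, 0.003], [0.056, -0.998, 0.001], [0.003, -0.001, -1.0]]
wrist_force: [1.3, -0.0, -1.2]
grip_force: 43.4
time: 15.75
position: [0.4531, 0.2025, 0.1527]
tool_rot: [[0.998, 0.062, 0.001], [0.062, -0.998, 0.0], [0.001, -0.0, -1.0]]
wrist_force: [0.4, 1.0, -0.4]
grip_force: 43.5
```

```bash
python3 -m creep '{"angular":[[0,0,0.3],[0,0,0.3],[0,0,0.3],[0,0,0.3],[0,0,0.3]],"offset":[[-0.3,-3.5,0],[-0.6,-7,0],[-0.6,-9,0],[-0.6,-9.3,0],[-0.6,-9.3,0]],"claw":[1,1,1,1,1]}' |egrep 'time|pos|rot|force'
python3 -m creep '{"angular":[[0,0,0],[0,0,0],[0,0,0]],"offset":[[0,0,0],[0,0,0],[0,0,0]],"claw":[1,1,1]}' |egrep 'time|pos|rot|force'
python3 - <<'E'
from h import *
p,d,W=shot_wrist();o=env.get_obs();cv2.imwrite("pics/w6.png",p)
H,S,V=cv2.split(cv2.cvtColor(p,cv2.COLOR_BGR2HSV))
t=o["position"]
m=(H>14)&(H<32)&(S>30)&(abs(W[...,0]-t[0])<.025)&(abs(W[...,1]-t[1])<.027)&(W[...,2]>t[2]+.005)
print(t,rollsdf(W[m],t+[-.002,0,.018],.06))
gr=(H>55)&(H<100)&(abs(W[...,0]-.439)<.05)&(abs(W[...,1]-.2955)<.06)
for lo,hi in((.005,.016),(.044,.06)):
    P=W[gr&(W[...,2]>lo)&(W[...,2]<hi)&(S>90)];print(len(P),cv2.minAreaRect((P[:,:2]*1000).astype(np.float32)))
E
```

```text
time: 16.17
position: [0.4422, 0.2928, 0.1523]
tool_rot: [[0.999, 0.053, 0.0], [0.053, -0.999, -0.001], [0.0, 0.001, -1.0]]
wrist_force: [0.4, 0.3, -0.1]
grip_force: 43.6
time: 16.42
position: [0.4421, 0.2917, 0.1522]
tool_rot: [[0.999, 0.05, -0.0], [0.05, -0.999, -0.0], [-0.0, 0.0, -1.0]]
wrist_force: [-0.3, 0.5, -0.7]
grip_force: 43.6
[0.44208123 0.29182574 0.15229812] (array([0.4407, 0.2922, 0.17  ]), array([ 2.88, -0.94]), 'mad', np.float64(0.00034), 8322)
2818 ((439.6104431152344, 296.22515869140625), (62.65884017944336, 89.42390441894531), 3.3098111152648926)
710 ((439.0247802734375, 296.2084045410156), (52.392372131347656, 51.36742401123047), 3.020561933517456)
```

View pics/w6.png

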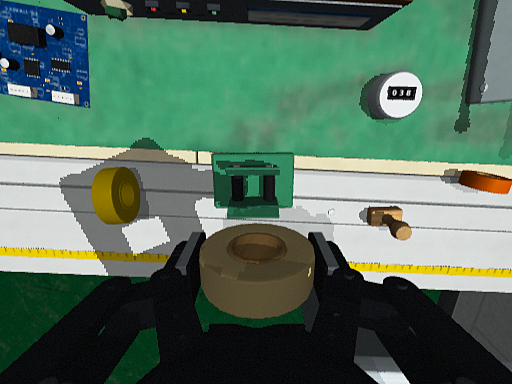

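The cream roll is held at (257,268), above the cradle at (253,185), with the stamp and yellow roll well clear. It needs to move 4 mm in +y and down 11.6 cm.

```bash
python3 -m creep '{"angular":[[0,0,0],[0,0,0],[0,0,0],[0,0,0],[0,0,0]],"offset":[[-0.1,-0.4,1.5],[-0.1,-0.4,4],[-0.1,-0.4,6],[-0.1,-0.4,6.5],[-0.1,-0.4,6.5]],"claw":[1,1,1,1,1]}' |egrep 'time|pos|rot|force'
python3 -m creep '{"angular":[[0,0,0],[0,0,0]],"offset":[[0,0,0],[0,0,0]],"claw":[1,1]}' |egrep 'time|pos|rot|force'
```

```text
time: 16.88
position: [0.4393, 0.2957, 0.0854]
tool_rot: [[0.999, 0.051, -0.004], [0.051, -0.999, -0.002], [-0.004, 0.002, -1.0]]
wrist_force: [-0.5, 0.1, 0.1]
grip_force: 43.6
time: 17.05
position: [0.4417, 0.2972, 0.089]
tool_rot: [[0.999, 0.052, 0.002], [0.052, -0.999, 0.001], [0.003, -0.001, -1.0]]
wrist_force: [-0.7, 0.0, -0.6]
grip_force: 43.6
```

```bash
python3 -m creep '{"angular":[[0,0,0],[0,0,0],[0,0,0],[0,0,0],[0,0,0]],"offset":[[-0.1,0.1,1],[-0.1,0.1,2],[-0.1,0.1,3],[-0.1,0.1,4],[-0.1,0.1,4.3]],"claw":[1,1,1,1,1]}' |egrep 'time|pos|rot|force'
python3 -m creep '{"angular":[[0,0,0],[0,0,0],[0,0,0]],"offset":[[0,0,0.3],[0,0,0.6],[0,0,0.6]],"claw":[1,1,1]}' |egrep 'time|pos|rot|force'
python3 -m creep '{"angular":[[0,0,0],[0,0,0],[0,0,0]],"offset":[[0,0,0],[0,0,0],[0,0,0]],"claw":[1,1,1]}' |egrep 'time|pos|rot|force'
```

```text
time: 17.47
position: [0.438, 0.295, 0.0416]
tool_rot: [[0.999, 0.052, -0.004], [0.052, -0.999, -0.002], [-0.004, 0.002, -1.0]]
wrist_force: [-0.7, -0.3, -0.6]
grip_force: 43.6
time: 17.72
position: [0.4394, 0.2957, 0.0377]
tool_rot: [[0.999, 0.052, -0.001], [0.052, -0.999, -0.0], [-0.001, 0.0, -1.0]]
wrist_force: [0.3, -0.5, -0.8]
grip_force: 43.6
time: 17.97
position: [0.44, 0.296, 0.0388]
tool_rot: [[0.999, 0.052, 0.001], [0.052, -0.999, 0.0], [0.001, -0.0, -1.0]]
wrist_force: [0.4, 0.2, -0.4]
grip_force: 43.6
```

```bash
python3 -m creep '{"angular":[[0,0,0],[0,0,0],[0,0,0]],"offset":[[0,0,0.1],[0,0,0.25],[0,0,0.25]],"claw":[1,1,1]}' 25|egrep 'time|pos|rot|force'
python3 -m creep '{"angular":[[0,0,0],[0,0,0],[0,0,0],[0,0,0],[0,0,0]],"offset":[[0,0,0],[0,0,0],[0,0,0],[0,0,0],[0,0,0]],"claw":[0.2,0.2,0,0,0]}' |egrep 'time|pos|rot|force|open'
```

```text
time: 18.22
position: [0.4395, 0.2958, 0.0356]
tool_rot: [[0.999, 0.052, -0.0], [0.052, -0.999, -0.0], [-0.0, 0.0, -1.0]]
wrist_force: [-0.4, -0.3, -0.6]
grip_force: 43.6
time: 18.63
position: [0.4397, 0.2959, 0.0359]
tool_rot: [[0.999, 0.052, 0.0], [0.052, -0.999, 0.0], [0.0, -0.0, -1.0]]
wrist_force: [-0.0, -0.0, 0.1]
opening: 0.999
grip_force: 0.0
```

```bash
python3 -m creep '{"angular":[[0,0,0],[0,0,0],[0,0,0],[0,0,0],[0,0,0]],"offset":[[0,0,-1],[0,0,-4],[0,0,-8],[0,0,-11.5],[-3,0,-13.5]],"claw":[0,0,0,0,0]}' |egrep 'time|pos|rot|force|open'
python3 -m creep '{"angular":[[0,0,0],[0,0,0],[0,0,0],[0,0,0],[0,0,0]],"offset":[[0,0,0],[0,0,0],[0,0,0],[0,0,0],[0,0,0]],"claw":[0,0,0,0,0]}' |egrep 'time|pos|open'
python3 - <<'E'
from h import *
p,d,W=shot_wrist();o=env.get_obs();cv2.imwrite("pics/w7.png",p)
H,S,V=cv2.split(cv2.cvtColor(p,cv2.COLOR_BGR2HSV))
m=(H>14)&(H<32)&(S>30)&(abs(W[...,0]-.439)<.025)&(abs(W[...,1]-.2955)<.04)&(W[...,2]>.053)
print(rollsdf(W[m],[.439,.2955,.054],.06))
E
```

```text
time: 19.05
position: [0.4143, 0.2956, 0.1775]
tool_rot: [[0.999, 0.05, 0.009], [0.05, -0.999, 0.004], [0.009, -0.004, -1.0]]
wrist_force: [-1.1, 1.2, 1.9]
opening: 1.003
grip_force: 0.0
time: 19.47
position: [0.4092, 0.2938, 0.169]
opening: 0.997
(array([0.4362, 0.2957, 0.0524]), array([ 3.39, -6.66]), 'mad', np.float64(0.00068), 1738)
```

View pics/w7.png

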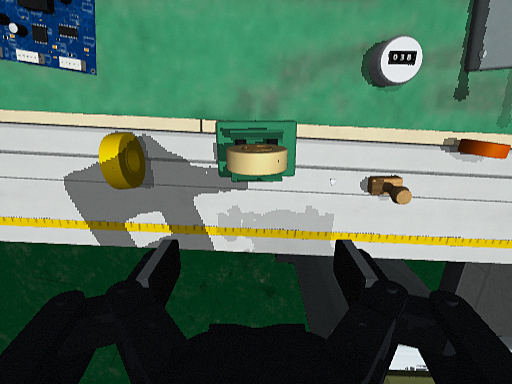

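```bash
python3 - <<'E'
from h import *
for n in("side","top"):
    p,d=env.camera(n);W=cloud(n,d);H,S,V=cv2.split(cv2.cvtColor(p,cv2.COLOR_BGR2HSV))
    m=(H>12)&(H<32)&(S>30)&(S<190)&(abs(W[...,0]-.439)<.035)&(abs(W[...,1]-.2955)<.035)&(W[...,2]>.053)
    P=W[m];print(n,rollsdf(P,[.439,.2955,.054],.06),np.percentile(P,[3,97],axis=0).round(4))
    a=(H<16)&(S>130)&(abs(W[...,0]-.586)<.02)&(abs(W[...,1]+.325)<.04)&(W[...,2]>.1)
    print(rollsdf(W[a],[.586,-.325,.112],.013))
E
```

```text
side (array([0.436 , 0.2926, 0.0557]), array([ 3.25, -1.76]), 'mad', np.float64(0.00083), 333) [[0.4135 0.2738 0.0538]
 [0.4428 0.3276 0.3937]]
(array([ 0.5847, -0.328 ,  0.1149]), array([-0.14,  3.26]), 'mad', np.float64(0.00129), 60)
top (array([0.4364, 0.2975, 0.0516]), array([2.81, 0.58]), 'mad', np.float64(0.0), 3) [[0.4282 0.2763 0.0691]
 [0.4453 0.2796 0.0747]]
(array([ 0.5848, -0.3282,  0.1114]), array([-1.26, -4.77]), 'mad', np.float64(0.00123), 174)
```

The cream roll stands between the cheeks at (257,158), with the bystanders where they were. I'll do one more numeric check of its pose before handing in.

```bash
python3 -m creep '{"angular":[[0,0,0],[0,0,0],[0,0,0],[0,0,0],[0,0,0]],"offset":[[0,0,0],[0,0,0],[0,0,0],[0,0,0],[0,0,0]],"claw":[0,0,0,0,0]}' |egrep 'time|pos'
python3 - <<'E'
from h import *
p,d,W=shot_wrist();H,S,V=cv2.split(cv2.cvtColor(p,cv2.COLOR_BGR2HSV))
m=(H>14)&(H<32)&(S>30)&(abs(W[...,0]-.439)<.025)&(abs(W[...,1]-.2955)<.035)&(W[...,2]>.06)
print(rollsdf(W[m],[.439,.2955,.054],.06))
for v in range(138,182,4):
    k=m[v,250:264]
    if k.any(): print(v,np.median(W[v,250:264][k],0).round(4))
E
```

```text
time: 20.03
position: [0.4097, 0.2943, 0.1708]
(array([0.4355, 0.2957, 0.0524]), array([ 3.12, -8.14]), 'mad', np.float64(0.0007), 1654)
154 [0.4477 0.2969 0.0815]
158 [0.4442 0.2968 0.0814]
162 [0.4407 0.2966 0.0819]
166 [0.437  0.2964 0.0813]
170 [0.4334 0.2962 0.0815]
174 [0.4297 0.296  0.0816]
```

```bash
python3 -c "
from cell import env
print(env.job_done())"
```

```text
the job is handed in; nothing more can be done
None
```

I handed the job in at about 20 s. The amber roll hangs on the blue stand's hook, pressed home at about 11 N by the wrist sensor. The cream roll stands upright in the green cradle, measured about 3 mm from the seat, and the stamp and tally counter looked undisturbed in the last view. No verdict came back.

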